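# Load the peg bin and latch the drawer

### The job

Lift the clear bin of clothes pegs by its pink grip and set it flat into the open drawer of the little aluminium cabinet. Then press the green drawer front in gently until its push-push latch catches, let go, and make sure the drawer stays in by itself with the bin inside; leave everything else where it is.

Things in the scene. Friction and masses are not known exactly. Their poses are not given: they have to be found in the camera images.
- cabinet: fixed brushed aluminium box 180 deep x 134 wide x 105 high with an open front; origin under the middle of the front edge at the worktop. Its +x points from the front edge into the cabinet (the way the drawer closes), y across, z up. Pressing it or its drawer with more than 25 N does damage.
- drawer (a joint): how far the drawer is out (m), along the cabinet's -x. A spring always pushes it out (5 N, a little over 6 N when in, plus 2 N per 0.1 m/s of pushing speed): unlatched it comes out to 0.115. Caught by the push-push latch it rests at a value from 0.009 to 0.028, which differs each time and cannot be seen beforehand; the first full press catches it, the next full press frees it.
- drawer_front (a point): centre of the outer face of the green front plate (126 wide, 84 high, 10 thick, from 12 to 96 mm above the worktop); moves with the drawer, axes as the cabinet's; press here towards +x. To catch, it must go 6 mm deeper than where it will then rest; 8 mm deeper it meets a firm bumper, felt as a steep rise of force. Let go too early, it springs out and can be pressed again.
- drawer_well (a point): centre of the floor of the white drawer's well, 14 mm above the worktop. The well is 96 (x) by 100 (y) with walls 30 high above its floor; axes parallel to the cabinet's; moves with the drawer. With the drawer right out the whole well lies clear in front of the cabinet.
- peg_bin: clear plastic bin with pegs in it and a pink carrying grip, 90 (x) by 94 (y), walls 35 high, about 0.16 kg; origin at the centre of its underside, z up. Fits the well with 3 mm to spare on each side when its axes are parallel to the cabinet's (a half turn is the same).
- peg_bin_grip (a point): centre of the pink grip bar of the peg bin, 58 mm above the bin's underside; the bar is 54 long (bin x), 14 thick (bin y: pinch it this way) and 18 high, on a thinner web
- spare_bin: empty clear bin of the same size without grip; a bystander; origin under its centre
- detergent: blue detergent bottle with white cap, 72 across, 200 high; bystander; origin under its centre
- spray_can: orange can, 56 across, 170 high; bystander; origin under its centre
- peg_wheel: pink peg wheel lying flat, 190 across; bystander; origin under its centre
- mug: blue mug, 80 across, 90 high; bystander; origin under its centre
- brush: hand brush lying down; bystander
- jar: glass jar, 70 across, 80 high; bystander; origin under its centre
There are look-alikes about, which are no part of the job. What is shaped like the cabinet but yellow is not meant. What is shaped like the peg_bin but red or yellow is not meant.

How it is judged:
By the outcome, as a careful person would: the job done as asked, in the order asked, and still so for the second after the job is handed in, with the robot touching nothing.
It also fails if it takes over 64 s, if anything falls off the work surface, if the arm or the gripper's body presses on something with over 40 N, if the wrist force passes 120 N, or if a joint passes its speed limit or range.

### The arm

A 7-joint arm with a two-finger parallel gripper is mounted at the origin on the work surface. World frame = base frame: x ahead of the robot, y to its left, z up, the work surface at z = 0. Lengths are in mm, angles in rad, forces in N, time in s.
With the tool pointing down it reaches from about 425 to 950 mm from the base axis. Payload 16.7 kg.
Tool frame: the origin (TCP) lies between the finger pads; the fingertips stand 11 mm ahead of it and the grasp point (between the pads) lies 8 mm behind it (manip.finger_overhang is the z of the fingertips in the tool frame, in mm); z points along the fingers, y is the line along which they close (so a half turn about z gives the same grasp; the last joint's range is limited). The gripper opens to 94 mm and grips with 3 to 60 N. Pads are 16 mm wide; open, the fingers measure 119 mm over their backs; the gripper's body (75 mm by 177 mm) begins 78 mm behind the grasp point.
Start: joints at [-0.149, 0.426, 0.074, 1.606, -0.034, 1.111, -0.067], TCP at [674.963, -0.019, 216.467] pointing down, gripper open.
Joint ranges: [-2.85, 2.85], [-0.5, 2.14], [-1.23, 1.37], [0.21, 2.46], [-1.02, 4.16], [0.16, 2.05], [-2.73, 2.73]. Speed limits (rad/s): [1.89, 1.89, 2.39, 2.39, 3.01, 3.01, 3.01].

### API

Orientations are given as a rotation vector (axis times angle).
In Python, from bench import manip gives the robot as it stands. The module is installed in compiled form; this text tells all that it offers.
- The arm moves only by the tool servo_tool, never from a script. Its argument "moves" is a list of rows, each a list of 3 entries, a list of its own where there are three numbers: the finger opening in mm, from 0 to 94, then the shift along the tool's x, y, z in mm, then the turn about the tool's z in degrees. A call has 1 to 10 rows; each row is the pose to reach, as a shift and turn from the pose commanded when the call began, along the tool's axes at that moment; what a row does not reach only later rows make up. A row lasts 1/12 s, in which the tool goes at most 41.7 mm and 7.16 degrees, less where a joint would pass 70% of its speed; a pose out of reach is approached as far as the arm can. A call with a gripper value outside its range is refused whole. The fingers move at their own pace and stop on an object; "squeeze" is the grip in N (left out, the last holds). Time passes only in rows, so rows that repeat a pose let the fingers close. It gives the time, the measured TCP pose, the force, the opening and the grip force at its end, in the units of the state.
- manip.observe(): the state, without advancing time (a new reading comes with each control period).
- manip.snapshot(name): name is "scene" or "side" or "wrist"; returns a dict with "image" (400x640x3 uint8, red, green, blue), "depth" (400x640 float32, mm along the optical axis (not along the pixel's ray), 0 where there is no reading), "mtx" (3x3 intrinsics, pixels), "rvec" (rotation vector, rad) and "tvec" (3), from world to camera coordinates, as OpenCV has them; the wrist camera has in their place "mount" (4x4, takes a point from camera to tool coordinates, whose origin is the TCP and whose axes are the flange's). Camera axes: x right, y down, z forward; pixel columns grow to the right and rows downward; lengths in mm; the calibration is good to about 2 mm. A picture is of the moment at which its call begins: read the wrist's pose just before it.
- manip.close_job(): hands the job in; it is judged then, once.
The state is a dict: "time_s": time; "joint_pos": joint angles; "qvel": joint speeds; "effort": joint torques, N m; "tcp_pos": TCP position; "orientation": TCP orientation; "wrist_force": force on the tool from outside, world axes, zero at the start; "wrist_torque": the same for the moment, N m; "finger_gap": finger opening in mm; "grip_force": force on a finger pad.
Only numpy, scipy, OpenCV 4.12 (cv2) and the standard library are available. Lean on these libraries where they do the work, as an engineer would, in place of code of your own. Each camera call takes 0.05 s, during which the arm holds its last target. There are 200 camera calls.

## Working session

There is one attempt and no reset: what is moved stays moved. The work goes in short steps, Python scripts to look and compute and a tool call to move; the robot and the scene stay as the last step left them, time stands still between calls to the robot, and variables do not carry over. Pictures are saved under pics/ and viewed, at most 10 in all, crops included, and the job is handed in when it is done.

Besides the shell and the picture viewer there is one more tool, called after "Call:" by a JSON object that holds its "fn" and its "kwargs". servo_tool: Moves the arm, as the interface text tells. Its arguments: {"type":"object","properties":{"moves":{"type":"array","items":{"type":"array"}},"squeeze":{"type":"number"}},"required":["moves"]}

```bash
mkdir -p pics
cat > h.py <<'E'
import numpy as np, cv2
from bench import manip
def snap(n):
    st=manip.observe(); s=manip.snapshot(n)
    if n=="wrist":
        T=np.eye(4);T[:3,:3]=cv2.Rodrigues(np.array(st["orientation"],float))[0];T[:3,3]=st["tcp_pos"]
        s["C2W"]=T@np.array(s["mount"])
    else:
        T=np.eye(4);T[:3,:3]=cv2.Rodrigues(np.array(s["rvec"],float))[0];T[:3,3]=np.ravel(s["tvec"])
        s["C2W"]=np.linalg.inv(T)
    return s
def cloud(s):
    d=s["depth"];K=np.array(s["mtx"]);v,u=np.indices(d.shape)
    p=np.stack([(u-K[0,2])/K[0,0]*d,(v-K[1,2])/K[1,1]*d,d],-1)
    return p@s["C2W"][:3,:3].T+s["C2W"][:3,3]
def ray(s,uv,z):
    K=np.array(s["mtx"]);uv=np.atleast_2d(uv).astype(float)
    r=np.c_[(uv[:,0]-K[0,2])/K[0,0],(uv[:,1]-K[1,2])/K[1,1],np.ones(len(uv))]@s["C2W"][:3,:3].T
    o=s["C2W"][:3,3];return o+r*((z-o[2])/r[:,2])[:,None]
def save(im,n): cv2.imwrite("pics/"+n,cv2.cvtColor(np.ascontiguousarray(im),cv2.COLOR_RGB2BGR))
E
python3 - <<'E'
from h import *
import pickle
for n in("scene","side"):
    s=snap(n);save(s["image"],n+"0.png");pickle.dump(s,open(n+".pkl","wb"))
    print(n,s["C2W"].round(2).tolist())
print(manip.observe())
E
```

```text
scene [[-0.81, 0.49, -0.31, 937.72], [0.58, 0.67, -0.46, 725.74], [-0.02, -0.56, -0.83, 1255.9], [0.0, 0.0, 0.0, 1.0]]
side [[0.95, -0.23, 0.23, 199.49], [-0.32, -0.64, 0.69, -928.23], [-0.02, -0.73, -0.68, 1050.44], [0.0, 0.0, 0.0, 1.0]]
{'time_s': 0.1, 'joint_pos': array([-0.1494812 ,  0.42666512,  0.07383163,  1.60654293, -0.0340841 ,
        1.11082399, -0.06706367]), 'qvel': array([-0.00015588, -0.00240931, -0.00043766, -0.00108197, -0.00070793,
        0.00029873, -0.00019553]), 'effort': array([ 8.83693836e-03, -9.37480974e+01,  3.67656559e+00, -4.55044663e+01,
       -4.87404736e-02,  1.68144610e-02,  1.07460426e-04]), 'tcp_pos': array([ 6.74605420e+02, -3.19335661e-02,  2.15847937e+02]), 'orientation': array([-2.22088257e+00, -2.22091018e+00,  1.40527932e-03]), 'wrist_force': array([-0.06056967, -0.41912792,  0.15250346]), 'wrist_torque': array([-0.04195584, -0.00380863, -0.0242203 ]), 'grip_force': 0.0, 'finger_gap': 93.87091943886493}
```

View pics/scene0.png

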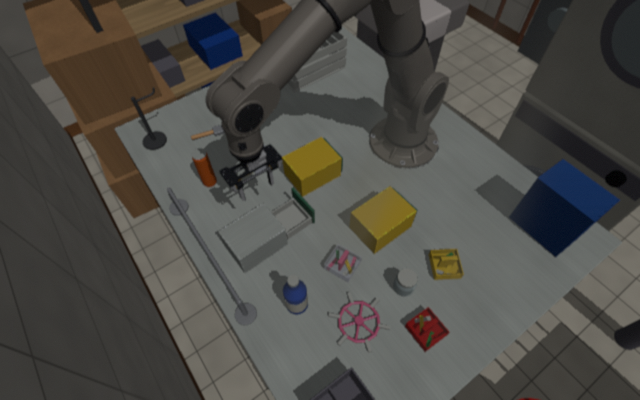

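View pics/side0.png

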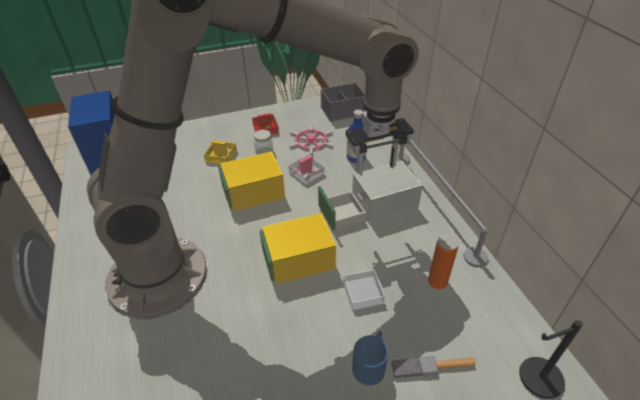

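The scene image shows the clear bin with the pink grip at scene (342,262). It could be confused with the yellow bin (445,264), the red bin (427,328) and the spare bin, seen in side at (364,289). The aluminium cabinet is at scene (255,232), with its green front at (303,206). The yellow cabinets at (312,165) and (384,218) are not meant. I choose the clear bin with the pink grip and the aluminium cabinet.

Run:
```python
from h import *
import pickle
S={n:pickle.load(open(n+".pkl","rb")) for n in("scene","side")}
def rect(p): 
    r=cv2.minAreaRect(p[:,:2].astype(np.float32)); return np.round(r[0],1),np.round(r[1],1),round(r[2],1)
roi={"scene":dict(cab=(215,190,330,275),bin=(318,240,364,283)),"side":dict(cab=(315,160,425,240),bin=(285,150,328,188))}
for n,s in S.items():
    P=cloud(s);h=cv2.cvtColor(s["image"],cv2.COLOR_RGB2HSV).astype(int);ok=s["depth"]>0
    def box(k):
        m=np.zeros(ok.shape,bool);a,b,c,d=roi[n][k];m[b:d,a:c]=True;return m&ok
    print(n,"valid",ok.mean())
    m=box("cab")&(abs(P[...,2]-105)<5)&(h[...,1]<60); print("cab top",m.sum(),rect(P[m]),np.median(P[m][:,2]))
    g=box("cab")&(h[...,0]>50)&(h[...,0]<90)&(h[...,1]>90); print("green",g.sum(),P[g].min(0).round(),P[g].max(0).round(),rect(P[g]))
    gt=g&(abs(P[...,2]-96)<4); print("green top",gt.sum(),rect(P[gt]) if gt.sum()>3 else 0)
    w=box("cab")&(abs(P[...,2]-44)<5); print("drawer walls",w.sum(), rect(P[w]) if w.sum()>3 else 0)
    b=box("bin")&(P[...,2]>25)&(P[...,2]<42); print("bin rim",b.sum(),rect(P[b]))
    b=box("bin")&(P[...,2]>8); print("bin all",b.sum(),rect(P[b]))
    k=box("bin")&((h[...,0]>155)|(h[...,0]<6))&(h[...,1]>70); print("pink",k.sum(),np.percentile(P[k][:,2],[0,50,100]).round())
    kt=box("bin")&(P[...,2]>55); print("grip",kt.sum(),rect(P[kt]) if kt.sum()>3 else 0)
    print("ob>100 mm near",)
    save(cv2.resize(s["image"][roi[n]["bin"][1]-10:roi[n]["cab"][3]+20,200:440][:,:],None,fx=3,fy=3)[:600] ,n+"_crop.png")
```

```text
scene valid 0.9959609375
cab top 1814 (array([748.5,  55.7]), array([180.3, 138.5]), 2.6) 103.72386015606253
green 132 [535.  -7.  60.] [546. 109.  99.] (array([540.7,  50.7]), array([  9.2, 116.1]), 2.4)
green top 50 (array([540.6,  49.8]), array([  8.9, 114.5]), 3.4)
drawer walls 241 (array([667.6,  56.6]), array([342. , 129.8]), 2.5)
bin rim 178 (array([550.3, 295. ]), array([92. , 95.3]), 22.5)
bin all 585 (array([518.8, 281.9]), array([161.5,  95.3]), 22.6)
pink 152 [-3. 53. 70.]
grip 77 (array([550.6, 295.3]), array([54.6, 14.4]), 22.3)
ob>100 mm near
side valid 0.99615625
cab top 1476 (array([743.8,  53.7]), array([184.1, 140.5]), 2.3) 103.67045359317086Traceback (most recent call last):
  File "<stdin>", line 13, in <module>
    return umr_minimum(a, axis, None, out, keepdims, initial, where)
ValueError: zero-size array to reduction operation minimum which has no identity
```

Run:
```python
from h import *
import pickle
s=pickle.load(open("scene.pkl","rb"));a=s["image"][180:300,200:380]
t=pickle.load(open("side.pkl","rb"));b=t["image"][140:260,270:450]
save(np.vstack([cv2.resize(x,(450*1,300),interpolation=cv2.INTER_CUBIC) for x in(a,b)]),"crop1.png")
```

```text
(no output)
```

View pics/crop1.png

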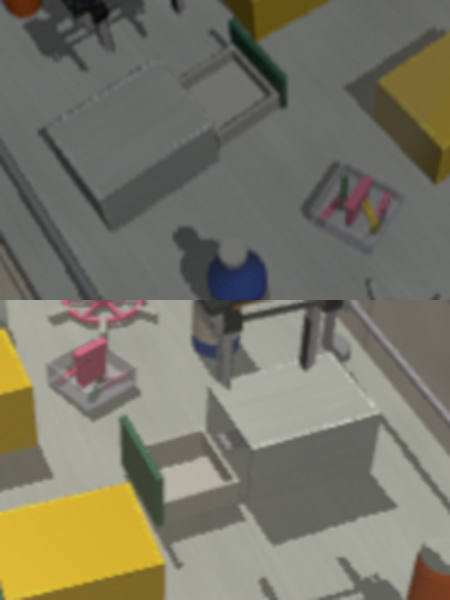

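The crop shows the clear bin with an upright pink grip, at scene about (343,262), and the aluminium cabinet with an empty open drawer and green front, so the choice is confirmed. Next I check where the tall obstacles are relative to my path.

Run:
```python
from h import *
import pickle
s=pickle.load(open("scene.pkl","rb"));P=cloud(s);ok=s["depth"]>0
for n,(a,b,c,d),lo in [("deterg",(278,268,315,318),60),("can",(190,148,220,190),60),("yel1",(280,138,345,195),95),("yel2",(348,188,418,250),95)]:
    q=P[b:d,a:c][ok[b:d,a:c]];q=q[q[:,2]>lo]
    print(n,q.min(0).round(),q.max(0).round(),np.median(q,0).round())
s=snap("wrist");save(s["image"],"w0.png");print(s["C2W"].round(2).tolist(),s["mtx"])
```

```text
deterg [718. 285.  60.] [788. 354. 204.] [759. 331. 135.]
can [ 726. -316.   60.] [781. -27. 345.] [ 756. -271.  140.]
yel1 [ 313. -152.   95.] [599.  35. 346.] [415. -76. 103.]
yel2 [252. 188.  95.] [442. 329. 112.] [353. 261. 103.]
[[1.0, 0.0, -0.0, 674.05], [0.0, -0.96, -0.28, 81.1], [-0.0, 0.28, -0.96, 384.89], [0.0, 0.0, 0.0, 1.0]] [[358.14123882   0.         314.02139628]
 [  0.         358.14123882 199.97532243]
 [  0.           0.           1.        ]]
```

Call:
{"fn": "servo_tool", "kwargs": {"moves": [[94,[35,-20,0],7],[94,[70,-60,0],14],[94,[105,-95,0],21],[94,[145,-120,0],28],[94,[185,-124,0],35],[94,[225,-124,0],42],[94,[265,-124,0],49],[94,[295,-124,0],56],[94,[295,-124,0],63],[94,[295,-124,0],67.7]]}}

```text
time_s: 0.98
tcp_pos: [549.2, 301.2, 215.8]
orientation: [-3.081, -0.608, 0.001]
wrist_force: [-0.2, -0.2, -0.1]
finger_gap: 94.0
grip_force: 0.0
```

Run:
```python
from h import *
s=snap("wrist");save(s["image"],"w1.png");P=cloud(s);ok=s["depth"]>0
h=cv2.cvtColor(s["image"],cv2.COLOR_RGB2HSV).astype(int)
near=ok&(np.hypot(P[...,0]-550,P[...,1]-295)<75)
pink=((h[...,0]>155)|(h[...,0]<6))&(h[...,1]>70)
def rect(m): r=cv2.minAreaRect(P[m][:,:2].astype(np.float32)); return m.sum(),np.round(r[0],1),np.round(r[1],1),round(r[2],1)
g=near&pink&(P[...,2]>60)&(P[...,2]<75);print("grip",rect(g),np.median(P[g][:,2]))
b=near&(P[...,2]>28)&(P[...,2]<41);print("rim",rect(b))
st=manip.observe();print(st["tcp_pos"],st["joint_pos"].round(2))
```

```text
grip (np.int64(813), array([547.2, 294.6]), array([53.8, 12.7]), 22.3) 67.66973613984999
rim (np.int64(1522), array([546.8, 294.2]), array([90.6, 94.2]), 22.0)
[549.8406541  298.13797778 215.79605896] [-0.72  0.35  0.16  1.73 -0.06  1.07 -1.74]
```

View pics/w1.png

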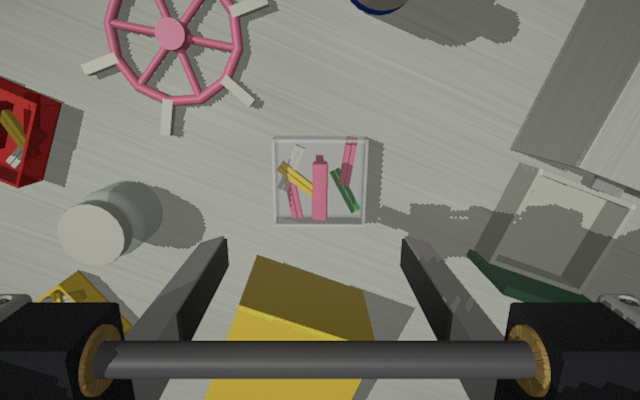

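The wrist view shows the bin at (320,180) with the pink bar at (320,188) upright between the fingers; the sizes match (54x13, rim 91x94) and the bar top is at 68 mm. I descend and grip.

Call:
{"fn": "servo_tool", "kwargs": {"moves": [[94,[-2,-1,30],0],[94,[-2,-1,60],0],[94,[-2,-1,90],0],[94,[-2,-1,120],0],[94,[-2,-1,140],0],[94,[-2,-1,155],0],[94,[-2,-1,162],0],[94,[-2,-1,166],0],[94,[-2,-1,166],0],[94,[-2,-1,166],0]], "squeeze": 15}}

```text
time_s: 1.87
tcp_pos: [549.3, 295.1, 51.3]
orientation: [-3.082, -0.608, -0.001]
wrist_force: [1.1, 0.2, 0.7]
finger_gap: 93.9
grip_force: 0.0
```

Call:
{"fn": "servo_tool", "kwargs": {"moves": [[60,[0,0,0],0],[40,[0,0,0],0],[25,[0,0,0],0],[10,[0,0,0],0],[5,[0,0,0],0],[5,[0,0,0],0],[5,[0,0,0],0],[5,[0,0,0],0]], "squeeze": 15}}

```text
time_s: 2.53
tcp_pos: [548.7, 295.2, 50.5]
orientation: [-3.082, -0.607, 0.0]
wrist_force: [0.0, -0.1, -0.9]
finger_gap: 44.1
grip_force: 0.0
```

Call:
{"fn": "servo_tool", "kwargs": {"moves": [[5,[0,0,0],0],[5,[0,0,0],0],[5,[0,0,0],0],[5,[0,0,0],0],[5,[0,0,0],0],[5,[0,0,0],0],[5,[0,0,0],0],[5,[0,0,0],0]]}}

```text
time_s: 3.2
tcp_pos: [548.7, 295.2, 50.5]
orientation: [-3.082, -0.608, 0.0]
wrist_force: [0.3, 0.5, -1.3]
finger_gap: 14.0
grip_force: 15.0
```

Call:
{"fn": "servo_tool", "kwargs": {"moves": [[5,[0,0,-10],0],[5,[0,0,-35],0],[5,[0,0,-65],0],[5,[0,0,-100],0],[5,[0,0,-130],0],[5,[0,0,-150],4],[5,[0,0,-150],10],[5,[0,0,-150],16],[5,[0,0,-150],20],[5,[0,0,-150],20]]}}

```text
time_s: 4.03
tcp_pos: [548.6, 295.1, 201.2]
orientation: [-3.141, -0.057, -0.0]
wrist_force: [0.5, 0.4, -2.0]
finger_gap: 13.8
grip_force: 15.0
```

Run:
```python
from h import *
st=manip.observe();print(st["tcp_pos"].round(1),st["finger_gap"],st["grip_force"],st["wrist_force"].round(1),st["orientation"].round(3))
def rect(P,m): r=cv2.minAreaRect(P[m][:,:2].astype(np.float32)); return m.sum(),np.round(r[0],1),np.round(r[1],1),round(r[2],1)
for n in("scene","wrist","side"):
    s=snap(n);save(s["image"],n+"2.png");P=cloud(s);ok=s["depth"]>0
    h=cv2.cvtColor(s["image"],cv2.COLOR_RGB2HSV).astype(int)
    R=ok&(P[...,0]>525)&(P[...,0]<850)&(P[...,1]>-40)&(P[...,1]<140)
    g=R&(abs(P[...,2]-96)<4)&(P[...,0]<565)&(h[...,0]>50)&(h[...,0]<95)&(h[...,1]>70)
    print(n,"greentop",rect(P,g) if g.sum()>4 else 0)
    w=R&(P[...,2]>36)&(P[...,2]<50)&(P[...,0]<650)&(h[...,1]<60);print(" walls",rect(P,w) if w.sum()>4 else 0)
    f=R&(abs(P[...,2]-14)<5)&(P[...,0]<650)&(h[...,1]<60);print(" floor",rect(P,f) if f.sum()>4 else 0, np.median(P[f],0).round(1) if f.sum() else 0)
    t=R&(abs(P[...,2]-104)<4)&(P[...,0]>620);print(" top",rect(P,t) if t.sum()>4 else 0)
```

```text
[548.6 295.1 201.2] 13.833716555426474 14.99858871102333 [ 0.5  0.4 -2. ] [-3.141 -0.057 -0.   ]
scene greentop (np.int64(55), array([541. ,  46.6]), array([  8.8, 119.9]), 1.7)
 walls (np.int64(181), array([589. ,  46.1]), array([122.2, 113.8]), 89.1)
 floor (np.int64(488), array([590.7,  51. ]), array([112.1, 107.9]), 87.4) [592.6  42.2  12.9]
 top (np.int64(1751), array([748.7,  55.4]), array([180. , 138.7]), 2.4)
wrist greentop (np.int64(1077), array([535.4,  68.2]), array([10.1, 81. ]), 2.6)
 walls (np.int64(3555), array([592.5,  53.8]), array([113.8, 123.4]), 6.9)
 floor (np.int64(9054), array([586.5,  51.2]), array([114.3, 115.2]), 89.9) [596.3  39.7  14.9]
 top (np.int64(4594), array([676.8,  96.4]), array([45.9, 46.7]), 3.0)
side greentop 0
 walls (np.int64(247), array([587. ,  44.2]), array([118.2, 122.3]), 2.8)
 floor (np.int64(452), array([584.5,  44.4]), array([117.1, 114.3]), 5.6) [600.4  53.6  13. ]
 top (np.int64(1502), array([744.1,  52.5]), array([183.8, 141.3]), 2.7)
```

Call:
{"fn": "servo_tool", "kwargs": {"moves": [[5,[10,20,0],0],[5,[20,45,0],0],[5,[30,75,0],0],[5,[40,95,0],0],[5,[47,107,0],0],[5,[47,107,0],0],[5,[47,107,0],0],[5,[47,107,0],0]]}}

```text
time_s: 4.85
tcp_pos: [599.5, 191.5, 200.3]
orientation: [-3.14, -0.066, 0.001]
wrist_force: [-0.7, 0.3, -2.2]
finger_gap: 13.7
grip_force: 15.0
```

Run:
```python
from h import *
st=manip.observe();print(st["tcp_pos"].round(1),st["orientation"].round(3))
s=snap("wrist");save(s["image"],"w3.png");P=cloud(s);ok=s["depth"]>0
h=cv2.cvtColor(s["image"],cv2.COLOR_RGB2HSV).astype(int)
def line(q,a):  # fit line to 2D pts
    vx,vy,x0,y0=cv2.fitLine(q[:,:2].astype(np.float32),cv2.DIST_HUBER,0,.01,.01).ravel();return np.degrees(np.arctan2(vy,vx)).round(2),x0.round(1),y0.round(1)
R=ok&(P[...,0]>525)&(P[...,0]<850)&(P[...,1]>-60)&(P[...,1]<135)
def rect(m): r=cv2.minAreaRect(P[m][:,:2].astype(np.float32)); return m.sum(),np.round(r[0],1),np.round(r[1],1),round(r[2],1)
g=R&(abs(P[...,2]-96)<3)&(P[...,0]<565);print("green",rect(g))
w=R&(abs(P[...,2]-44)<2.5)&(P[...,0]<650);print("walls",rect(w))
f=R&(abs(P[...,2]-14)<3)&(P[...,0]<650)&(P[...,0]>540);
print("z med near 14",np.median(P[f][:,2]),rect(f))
ft=R&(abs(P[...,2]-104)<4)&(P[...,0]>620);print("top",rect(ft))
vis=np.zeros((400,640,3),np.uint8)
o=s["image"].copy();o[g]=(0,255,0);o[w]=(255,0,0);o[f]=(0,0,255)
save(o,"w3m.png")
```

```text
[599.5 191.5 200.3] [-3.14e+00 -6.60e-02  1.00e-03]
green (np.int64(1733), array([536.7,  45.2]), array([ 10.4, 126. ]), 2.4)
walls (np.int64(2696), array([593.4,  47.1]), array([107.2, 120.1]), 2.5)
z med near 14 14.883748528245206 (np.int64(7960), array([596. ,  49.9]), array([101.4, 106.7]), 2.4)
top (np.int64(26989), array([701.8,  52.6]), array([ 91.4, 135.4]), 2.5)
```

View pics/w3m.png

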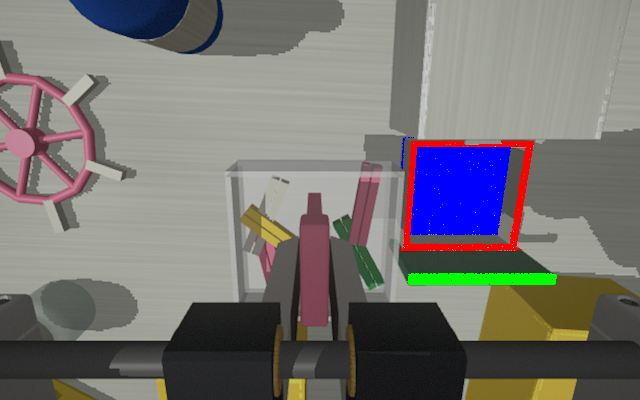

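The overlay shows the well floor at about (462,190), wall tops from (412,145) to (528,245), the green plate top at (482,280) and the held bin at (315,235). I now measure the held bin and the wall edges in the cabinet axes.

```bash
cat >> h.py <<'E'
def fit(yaw=2.45,zb=None):
    st=manip.observe();s=snap("wrist");P=cloud(s);ok=s["depth"]>0
    c,n=np.cos(np.radians(yaw)),np.sin(np.radians(yaw));t=np.array(st["tcp_pos"])
    X=(P[...,0]-t[0])*c+(P[...,1]-t[1])*n;Y=-(P[...,0]-t[0])*n+(P[...,1]-t[1])*c;Z=P[...,2]
    h=cv2.cvtColor(s["image"],cv2.COLOR_RGB2HSV).astype(int)
    return st,s,X,Y,Z,ok,h
def pc(a): return np.percentile(a,[1,5,50,95,99]).round(1)
E
python3 - <<'E'
from h import *
st,s,X,Y,Z,ok,h=fit();print("tcp",st["tcp_pos"].round(1))
b=ok&(abs(X)<70)&(abs(Y)<70)
r=b&(abs(Z-185)<4)&(h[...,1]<60);pts=np.c_[X[r],Y[r]].astype(np.float32);print("rim",r.sum(),cv2.minAreaRect(pts),pc(X[r]),pc(Y[r]),np.median(Z[r]))
k=b&(h[...,1]>70)&((h[...,0]>155)|(h[...,0]<6))&(Z>210-0)&(Z<225);print("bar",k.sum(),cv2.minAreaRect(np.c_[X[k],Y[k]].astype(np.float32)) if k.sum()>3 else 0,np.median(Z[k]) if k.sum() else 0)
print("green",[ (pc(a[m])) for m in [ok&(abs(Z-96)<3)&(X<-45)&(X>-80)&(Y<-70)&(Y>-230)] for a in(X,Y)])
w=ok&(abs(Z-44)<2)&(h[...,1]<60)
# edges of walls: scan mid-strips
m=w&(X>-30)&(X<15)&(Y<-70)&(Y>-230);y=np.sort(Y[m]);print("side walls Y hist",*zip(*np.unique(y.round(),return_counts=True)))
m=w&(Y>-170)&(Y<-120)&(X>-70)&(X<80);print("X hist",*zip(*np.unique(X[m].round(),return_counts=True)))
E
```

```text
tcp [599.4 191.7 200.3]
rim 3253 ((-1.8309974670410156, -0.8009414672851562), (94.52240753173828, 90.45005798339844), 89.88601684570312) [-35.  -28.5  31.3  43.1  43.3] [-47.7 -47.2  -0.5  45.5  46. ] 185.40278709306537
bar 3083 ((-1.5779590606689453, -0.5703549385070801), (54.387603759765625, 14.30565357208252), 0.7285515666007996) 217.543872774919
green [array([-73.9, -73.5, -68.2, -64.6, -64.2]), array([-204.3, -199.4, -143.4,  -86.3,  -81.3])]
side walls Y hist (np.float64(-199.0), np.int64(9)) (np.float64(-198.0), np.int64(41)) (np.float64(-197.0), np.int64(52)) (np.float64(-196.0), np.int64(46)) (np.float64(-195.0), np.int64(50)) (np.float64(-194.0), np.int64(84)) (np.float64(-193.0), np.int64(33)) (np.float64(-192.0), np.int64(1)) (np.float64(-94.0), np.int64(10)) (np.float64(-93.0), np.int64(45)) (np.float64(-92.0), np.int64(44)) (np.float64(-91.0), np.int64(55)) (np.float64(-90.0), np.int64(43)) (np.float64(-89.0), np.int64(68)) (np.float64(-88.0), np.int64(7))
X hist (np.float64(-66.0), np.int64(1)) (np.float64(-65.0), np.int64(17)) (np.float64(-64.0), np.int64(49)) (np.float64(-63.0), np.int64(48)) (np.float64(-62.0), np.int64(49)) (np.float64(-61.0), np.int64(44)) (np.float64(-60.0), np.int64(85)) (np.float64(-59.0), np.int64(9)) (np.float64(36.0), np.int64(1)) (np.float64(37.0), np.int64(52)) (np.float64(38.0), np.int64(64)) (np.float64(39.0), np.int64(54)) (np.float64(40.0), np.int64(23)) (np.float64(41.0), np.int64(18))
```

Call:
{"fn": "servo_tool", "kwargs": {"moves": [[5,[-2,15,0],0],[5,[-4,45,0],0],[5,[-6,80,0],0],[5,[-8,115,0],0],[5,[-9.5,135,0],0],[5,[-9.5,142.5,0],0],[5,[-9.5,142.5,15],0],[5,[-9.5,142.5,30],0],[5,[-9.5,142.5,40],0],[5,[-9.5,142.5,40],0]]}}

```text
time_s: 5.78
tcp_pos: [595.0, 48.2, 158.5]
orientation: [3.141, 0.065, -0.005]
wrist_force: [-0.0, 0.8, -1.7]
finger_gap: 14.1
grip_force: 15.0
```

Call:
{"fn": "servo_tool", "kwargs": {"moves": [[5,[0,0,15],0],[5,[0,0,30],0],[5,[0,0,42],0],[5,[0,0,50],0],[5,[0,0,50],0],[5,[0,0,50],0]]}}

```text
time_s: 6.28
tcp_pos: [596.2, 47.5, 110.6]
orientation: [3.141, 0.063, -0.001]
wrist_force: [1.1, -0.0, -1.4]
finger_gap: 13.6
grip_force: 15.0
```

Run:
```python
from h import *
st,s,X,Y,Z,ok,h=fit();print("tcp",st["tcp_pos"].round(1),st["wrist_force"].round(1),st["orientation"].round(3))
save(s["image"],"w4.png")
b=ok&(abs(X)<90)&(abs(Y)<90);zr=st["tcp_pos"][2]-50.5+35
r=b&(abs(Z-zr)<4)&(h[...,1]<60)&(abs(X)<55)&(abs(Y)<55);print("rim",r.sum(),cv2.minAreaRect(np.c_[X[r],Y[r]].astype(np.float32)),pc(X[r]),pc(Y[r]),np.median(Z[r]))
w=b&(abs(Z-44)<3)&(h[...,1]<60)
for n,m,a in(("Y",w&(abs(X)<35)&(abs(Y)>40),Y),("X",w&(abs(Y)<40)&(abs(X)>40),X)): print(n,[(int(u),int(c)) for u,c in zip(*np.unique(a[m].round(),return_counts=True))])
```

```text
tcp [596.2  47.5 110.6] [ 1.1 -0.  -1.4] [ 3.141e+00  6.300e-02 -1.000e-03]
rim 3285 ((-1.7774543762207031, -0.8092689514160156), (94.7023696899414, 90.46273040771484), 89.91974639892578) [-43.7 -29.1  30.9  43.1  43.3] [-47.7 -47.2  -1.2  45.5  46.1] 95.66697871396585
Y []
X [(45, 5), (46, 231), (47, 135), (48, 157), (49, 83), (50, 142), (51, 35)]
```

View pics/w4.png

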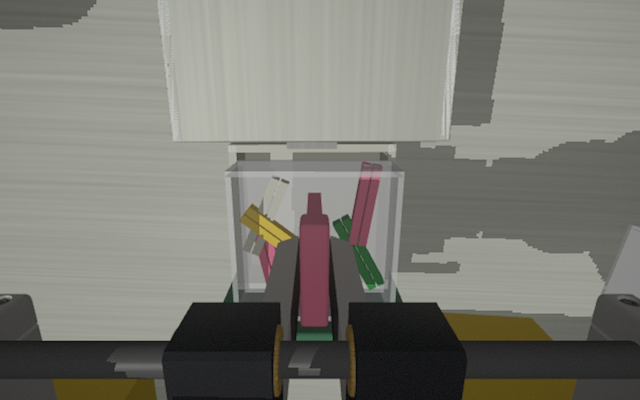

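The wrist view shows the bin centred over the well, with the back wall at row 152, columns 228–396, and the bin's back rim at columns 227–403. I check the lateral offset from the ends of the back wall.

Run:
```python
from h import *
st,s,X,Y,Z,ok,h=fit();print("tcp",st["tcp_pos"].round(1))
w=ok&(abs(Z-44)<3)&(h[...,1]<60)&(X>44)&(X<53)&(abs(Y)<80);y=Y[w]
print("back wall Y ends",np.sort(y)[:5].round(1),np.sort(y)[-5:].round(1),pc(y))
g=ok&(abs(Z-96)<4)&(h[...,0]>50)&(h[...,0]<95)&(h[...,1]>70)&(abs(X+60)<25)&(abs(Y)<80);print(g.sum(),pc(Y[g]) if g.sum() else 0)
t=ok&(abs(Z-104)<3)&(X>60)&(abs(Y)<90);print("top Y",pc(Y[t]))
```

```text
tcp [596.6  47.5 111. ]
back wall Y ends [-54.6 -54.3 -54.  -54.  -54. ] [55.2 55.3 55.4 55.4 55.8] [-53.7 -50.6  -0.   51.8  54.7]
395 [-11.2 -10.1  -0.4   8.8   9.8]
top Y [-64.6 -59.2   1.1  60.8  66.1]
```

Call:
{"fn": "servo_tool", "kwargs": {"moves": [[5,[-0.5,-1.2,0],0],[5,[-0.5,-1.2,5],0],[5,[-0.5,-1.2,12],0],[5,[-0.5,-1.2,19],0],[5,[-0.5,-1.2,26],0],[5,[-0.5,-1.2,32],0],[5,[-0.5,-1.2,37],0],[5,[-0.5,-1.2,41],0],[5,[-0.5,-1.2,43],0],[5,[-0.5,-1.2,43],0]]}}

```text
time_s: 7.22
tcp_pos: [595.5, 48.5, 67.0]
orientation: [3.141, 0.063, -0.001]
wrist_force: [0.7, -1.5, -2.0]
finger_gap: 13.8
grip_force: 15.0
```

Call:
{"fn": "servo_tool", "kwargs": {"moves": [[5,[0,0,1],0],[5,[0,0,2],0],[5,[0,0,2.5],0],[5,[0,0,2.5],0],[5,[0,0,2.5],0],[5,[0,0,2.5],0]]}}

```text
time_s: 7.72
tcp_pos: [595.7, 48.6, 65.1]
orientation: [-3.141, -0.063, -0.0]
wrist_force: [-0.9, 0.8, -1.7]
finger_gap: 14.0
grip_force: 15.0
```

Call:
{"fn": "servo_tool", "kwargs": {"moves": [[5,[0,0,0.7],0],[5,[0,0,1.4],0],[5,[0,0,1.4],0],[5,[0,0,1.4],0]]}}

```text
time_s: 8.05
tcp_pos: [595.9, 48.6, 64.3]
orientation: [-3.141, -0.063, -0.001]
wrist_force: [-4.1, -0.3, 11.5]
finger_gap: 13.9
grip_force: 15.0
```

Call:
{"fn": "servo_tool", "kwargs": {"moves": [[14,[0,0,-0.6],0],[30,[0,0,-0.6],0],[45,[0,0,-0.6],0],[45,[0,0,-0.6],0],[45,[0,0,-0.6],0],[45,[0,0,-0.6],0],[45,[0,0,-0.6],0],[45,[0,0,-0.6],0]]}}

```text
time_s: 8.72
tcp_pos: [595.7, 48.5, 64.1]
orientation: [-3.141, -0.063, 0.0]
wrist_force: [-0.2, -0.8, 0.5]
finger_gap: 45.1
grip_force: 0.0
```

Call:
{"fn": "servo_tool", "kwargs": {"moves": [[45,[0,0,-15],0],[45,[0,0,-45],0],[45,[0,0,-80],0],[45,[0,0,-120],0],[45,[0,0,-150],0],[30,[0,0,-150],0],[20,[0,0,-150],0],[10,[0,0,-150],0],[5,[0,0,-150],0],[5,[0,0,-150],0]]}}

```text
time_s: 9.55
tcp_pos: [595.1, 48.5, 212.9]
orientation: [3.14, 0.063, -0.003]
wrist_force: [-0.6, -0.1, -0.4]
finger_gap: 15.1
grip_force: 0.0
```

Run:
```python
from h import *
st,s,X,Y,Z,ok,h=fit();print("tcp",st["tcp_pos"].round(1),st["finger_gap"],st["wrist_force"].round(1),st["joint_pos"].round(2))
save(s["image"],"w5.png")
b=ok&(abs(X)<75)&(abs(Y)<75)
r=b&(abs(Z-49)<2.5)&(h[...,1]<60);print("rim49",r.sum(),np.median(Z[r]),cv2.minAreaRect(np.c_[X[r],Y[r]].astype(np.float32)))
for nm,m in(("left",X<-30),("right",X>30),("y-",Y<-40),("y+",Y>40)): 
    q=b&m&(Z>38)&(Z<56)&(abs(X)<60)&(abs(Y)<60); print(nm,[(int(u),int(c)) for u,c in zip(*np.unique(Z[q].round(),return_counts=True))])
k=b&(h[...,1]>70)&((h[...,0]>155)|(h[...,0]<6))&(Z>74)&(Z<90);print("bar",k.sum(),np.median(Z[k]),cv2.minAreaRect(np.c_[X[k],Y[k]].astype(np.float32)))
g=ok&(abs(Z-96)<4)&(h[...,0]>50)&(h[...,0]<95)&(h[...,1]>70)&(X<-20);print("green",pc(X[g]),pc(Y[g]))
```

```text
tcp [595.1  48.5 212.9] 15.089059889988787 [-0.6 -0.1 -0.4] [-0.44  0.31  0.32  1.8  -0.11  1.05 -1.62]
rim49 1570 49.58210449377805 ((-1.6912193298339844, -0.9303855895996094), (106.77751159667969, 124.55094146728516), 0.042917195707559586)
left [(38, 24), (39, 51), (40, 42), (41, 51), (42, 85), (43, 84), (44, 250), (45, 461), (46, 178), (47, 99), (48, 81), (49, 177), (50, 223), (51, 83), (52, 51), (53, 26), (54, 46), (55, 31), (56, 14)]
right [(38, 10), (39, 15), (40, 10), (41, 24), (42, 53), (43, 89), (44, 292), (45, 381), (46, 120), (47, 8), (48, 21), (49, 170), (50, 229), (51, 70), (52, 3)]
y- [(38, 17), (39, 31), (40, 36), (41, 26), (42, 41), (43, 64), (44, 217), (45, 370), (46, 119), (47, 30), (48, 21), (49, 115), (50, 187), (51, 57), (52, 18), (53, 5), (54, 8), (55, 10)]
y+ [(38, 13), (39, 28), (40, 34), (41, 28), (42, 37), (43, 59), (44, 238), (45, 350), (46, 113), (47, 19), (48, 34), (49, 122), (50, 163), (51, 40), (52, 13), (53, 6), (54, 13), (55, 2), (56, 6)]
bar 901 81.62688183325838 ((-0.5102939605712891, -0.5590310096740723), (52.97945022583008, 12.462552070617676), 0.10988277196884155)
green [-63.7 -63.3 -58.7 -54.9 -54.5] [-61.5 -58.4  -1.4  58.   60.7]
```

View pics/w5.png

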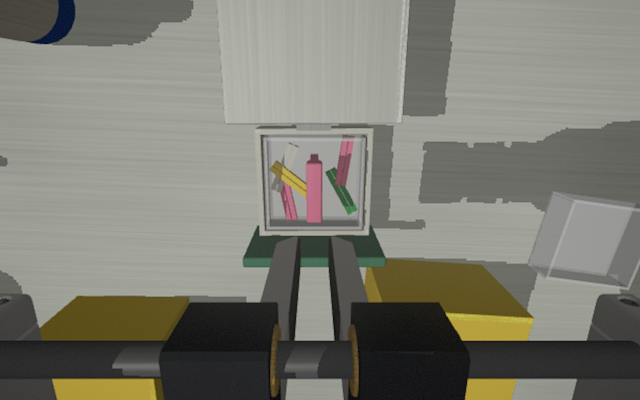

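The wrist view shows the bin lying flat in the well at (315,180): its rim is 5 mm above the walls on all four sides and the bar top is at 81.6 mm. The green plate is at (314,250). I check the room in front of the plate beside the yellow cabinets.

Run:
```python
from h import *
st,s,X,Y,Z,ok,h=fit()
y=ok&(h[...,0]>20)&(h[...,0]<32)&(h[...,1]>150)
for nm,m in(("Y-",Y<0),("Y+",Y>0)):
    q=y&m&(abs(Z-105)<6)&(X<-40); print(nm,q.sum(),"X",pc(X[q]),"Y",pc(Y[q]),X[q].max())
import pickle
S=pickle.load(open("side.pkl","rb"));P=cloud(S);hh=cv2.cvtColor(S["image"],cv2.COLOR_RGB2HSV)
q=(hh[...,1]>150)&(abs(P[...,2]-104)<4)&(hh[...,0]>20)&(hh[...,0]<32);u=np.indices(q.shape)[0]
for nm,m in(("yel1",P[...,1]<100),("yel2",P[...,1]>100)):
    r=cv2.minAreaRect(P[q&m][:,:2].astype(np.float32));print(nm,cv2.boxPoints(r).round())
g=P[(P[...,0]>420)&(P[...,0]<525)&(P[...,1]>0)&(P[...,1]<100)&(S["depth"]>0)];print("strip ahead z",pc(g[:,2]))
```

```text
Y- 3689 X [-199.5 -196.5 -123.2 -105.2 -103.6] Y [-192.9 -188.5 -157.2 -120.8 -113.1] -102.38441374836758
Y+ 2182 X [-199.4 -198.2 -186.9 -175.9 -174.8] Y [150.4 152.1 196.2 241.1 245. ] -173.84188674846223
yel1 [[ 314. -151.]
 [ 494. -156.]
 [ 497.  -18.]
 [ 318.  -13.]]
yel2 [[253. 322.]
 [258. 181.]
 [436. 187.]
 [432. 328.]]
strip ahead z [-6.3 -5.3 -1.3  2.1  2.8]
```

Call:
{"fn": "servo_tool", "kwargs": {"moves": [[0,[-25,0,0],0],[0,[-60,0,0],0],[0,[-90,0,0],0],[0,[-92,0,30],0],[0,[-92,0,65],0],[0,[-92,0,100],0],[0,[-92,0,130],0],[0,[-92,0,150],0],[0,[-92,0,160],0],[0,[-92,0,160],0]], "squeeze": 20}}

```text
time_s: 10.48
tcp_pos: [502.5, 44.5, 52.2]
orientation: [3.14, 0.063, -0.006]
wrist_force: [-1.2, 0.6, -0.4]
finger_gap: 0.5
grip_force: 0.0
```

Call:
{"fn": "servo_tool", "kwargs": {"moves": [[0,[3,0,0],0],[0,[6,0,0],0],[0,[9,0,0],0],[0,[12,0,0],0],[0,[12,0,0],0]]}}

```text
time_s: 10.9
tcp_pos: [516.9, 45.6, 55.0]
orientation: [-3.141, -0.063, -0.003]
wrist_force: [-0.1, 0.1, 0.4]
finger_gap: 0.8
grip_force: 0.0
```

Call:
{"fn": "servo_tool", "kwargs": {"moves": [[0,[3,0,0],0],[0,[6,0,0],0],[0,[9,0,0],0],[0,[13,0,0],0],[0,[17,0,0],0],[0,[22,0,0],0],[0,[27,0,0],0],[0,[32,0,0],0],[0,[37,0,0],0],[0,[42,0,0],0]]}}

```text
time_s: 11.73
tcp_pos: [557.1, 47.1, 54.0]
orientation: [-3.141, -0.063, 0.003]
wrist_force: [-7.1, 1.1, 5.1]
finger_gap: 0.4
grip_force: 3.3
```

Call:
{"fn": "servo_tool", "kwargs": {"moves": [[0,[5,0,0],0],[0,[10,0,0],0],[0,[15,0,0],0],[0,[20,0,0],0],[0,[25,0,0],0],[0,[30,0,0],0],[0,[34,0,0],0],[0,[37,0,0],0],[0,[39,0,0],0],[0,[39,0,0],0]]}}

```text
time_s: 12.57
tcp_pos: [596.3, 48.8, 53.9]
orientation: [-3.141, -0.063, 0.003]
wrist_force: [-5.7, 0.9, 3.4]
finger_gap: 0.3
grip_force: 2.6
```

Run:
```python
from h import *
st,s,X,Y,Z,ok,h=fit();print("tcp",st["tcp_pos"].round(1),st["wrist_force"].round(1))
save(s["image"],"w6.png")
g=ok&(abs(Z-96)<4)&(h[...,0]>50)&(h[...,0]<95)&(h[...,1]>70)&(abs(X)<60)&(abs(Y)<90);print("green",g.sum(),pc(X[g]),pc(Y[g]))
t=ok&(abs(Z-105)<4)&(h[...,1]<60)&(X>0)&(abs(Y)<60);print("cab front edge X",pc(X[t]),t.sum())
```

```text
tcp [596.3  48.8  53.9] [-5.7  0.9  3.4]
green 8036 [ 9.5 10.2 15.4 18.8 19.1] [-60.7 -54.7  -0.6  55.2  60.1]
cab front edge X [  9.3  61.9  85.7 105.8 107.4] 63424
```

Call:
{"fn": "servo_tool", "kwargs": {"moves": [[0,[2,0,0],0],[0,[4,0,0],0],[0,[6,0,0],0],[0,[8,0,0],0],[0,[10,0,0],0],[0,[12,0,0],0],[0,[14,0,0],0],[0,[16,0,0],0],[0,[16,0,0],0]]}}

```text
time_s: 13.37
tcp_pos: [611.9, 49.5, 53.8]
orientation: [-3.141, -0.064, 0.003]
wrist_force: [-6.5, 0.4, 4.3]
finger_gap: 0.4
grip_force: 2.9
```

Call:
{"fn": "servo_tool", "kwargs": {"moves": [[0,[0.5,0,0],0],[0,[1,0,0],0],[0,[1.5,0,0],0],[0,[2,0,0],0],[0,[2,0,0],0]]}}

```text
time_s: 13.78
tcp_pos: [613.9, 49.5, 53.9]
orientation: [-3.141, -0.064, 0.003]
wrist_force: [-5.7, 1.5, 3.9]
finger_gap: 0.7
grip_force: 2.9
```

Call:
{"fn": "servo_tool", "kwargs": {"moves": [[0,[0.5,0,0],0],[0,[1,0,0],0],[0,[1.5,0,0],0],[0,[1.5,0,0],0]]}}

```text
time_s: 14.12
tcp_pos: [615.3, 49.6, 53.9]
orientation: [-3.141, -0.063, 0.003]
wrist_force: [-5.7, 1.0, 3.4]
finger_gap: 0.4
grip_force: 3.0
```

Call:
{"fn": "servo_tool", "kwargs": {"moves": [[0,[0.5,0,0],0],[0,[1,0,0],0],[0,[1,0,0],0]]}}

```text
time_s: 14.37
tcp_pos: [616.3, 49.6, 53.9]
orientation: [-3.141, -0.063, 0.003]
wrist_force: [-6.1, 1.1, 3.5]
finger_gap: 0.3
grip_force: 2.9
```

Call:
{"fn": "servo_tool", "kwargs": {"moves": [[0,[0.5,0,0],0],[0,[1,0,0],0],[0,[1.4,0,0],0],[0,[1.4,0,0],0]]}}

```text
time_s: 14.7
tcp_pos: [617.8, 49.7, 53.9]
orientation: [-3.141, -0.064, 0.003]
wrist_force: [-5.2, 0.6, 3.2]
finger_gap: 0.1
grip_force: 2.8
```

Call:
{"fn": "servo_tool", "kwargs": {"moves": [[0,[0.5,0,0],0],[0,[1,0,0],0],[0,[1.4,0,0],0],[0,[1.4,0,0],0]]}}

```text
time_s: 15.03
tcp_pos: [619.1, 49.7, 53.9]
orientation: [-3.141, -0.063, 0.003]
wrist_force: [-6.1, 1.4, 3.4]
finger_gap: 0.5
grip_force: 3.0
```

Call:
{"fn": "servo_tool", "kwargs": {"moves": [[0,[0.5,0,0],0],[0,[1,0,0],0],[0,[1.4,0,0],0],[0,[1.4,0,0],0]]}}

```text
time_s: 15.37
tcp_pos: [620.3, 49.8, 53.9]
orientation: [-3.141, -0.063, 0.004]
wrist_force: [-7.4, 1.1, 4.6]
finger_gap: 0.3
grip_force: 3.7
```

Call:
{"fn": "servo_tool", "kwargs": {"moves": [[0,[0.4,0,0],0],[0,[0.8,0,0],0],[0,[0.8,0,0],0]]}}

```text
time_s: 15.62
tcp_pos: [620.5, 49.9, 53.8]
orientation: [-3.141, -0.064, 0.006]
wrist_force: [-11.1, 1.4, 8.3]
finger_gap: 0.2
grip_force: 5.8
```

The force rose steeply while the tool hardly moved, so this is the bumper and the drawer is past the catch point. I let go.

Call:
{"fn": "servo_tool", "kwargs": {"moves": [[0,[-2,0,0],0],[0,[-5,0,0],0],[0,[-8,0,0],0],[0,[-12,0,0],0],[0,[-20,0,0],0],[0,[-35,0,0],0],[0,[-60,0,0],0],[0,[-90,0,0],0],[0,[-120,0,0],0],[0,[-120,0,0],0]]}}

```text
time_s: 16.45
tcp_pos: [496.7, 44.0, 53.8]
orientation: [3.141, 0.062, -0.005]
wrist_force: [2.6, 0.0, 0.4]
finger_gap: 0.4
grip_force: 0.0
```

Call:
{"fn": "servo_tool", "kwargs": {"moves": [[0,[0,0,-30],0],[0,[0,0,-70],0],[0,[0,0,-110],0],[0,[0,0,-150],0],[0,[0,0,-190],0],[0,[20,0,-220],0],[0,[20,0,-220],0],[0,[20,0,-220],0]]}}

```text
time_s: 17.12
tcp_pos: [523.4, 45.6, 275.8]
orientation: [-3.14, -0.063, -0.006]
wrist_force: [-0.4, -0.6, -1.1]
finger_gap: 0.4
grip_force: 0.0
```

Run:
```python
from h import *
st,s,X,Y,Z,ok,h=fit();print("tcp",st["tcp_pos"].round(1),st["wrist_force"].round(1),st["time_s"])
g=ok&(abs(Z-96)<4)&(h[...,0]>50)&(h[...,0]<95)&(h[...,1]>70)&(X>0)&(abs(Y)<90);print("green world-ish X",(pc(X[g])+st["tcp_pos"][0]),pc(Y[g]))
a=snap("scene")["image"][150:330,170:440];b=snap("side")["image"][110:310,270:500]
save(np.hstack([cv2.resize(a,(400,300)),cv2.resize(b,(400,300))]),"end.png")
```

```text
tcp [523.4  45.6 275.8] [-0.4 -0.6 -1.1] 17.1167
green world-ish X [620.17791441 620.27791441 624.47791441 628.17791441 628.77791441] [-61.2 -56.7  -1.6  55.1  60. ]
```

View pics/end.png

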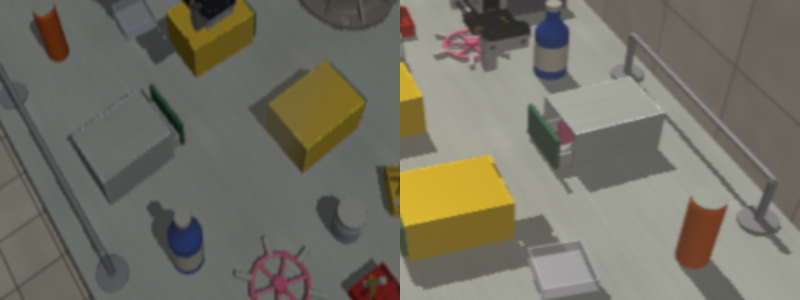

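The crops show the drawer held nearly in, with the green front at (167,112) and (543,135) and the pink bin inside. The bystanders are in their places. The plate stands about 26 mm out, which is within the latch range and 8–9 mm before the bumper. One more check after a short wait.

Call:
{"fn": "servo_tool", "kwargs": {"moves": [[0,[0,0,0],0],[0,[0,0,0],0],[0,[0,0,0],0],[0,[0,0,0],0],[0,[0,0,0],0],[0,[0,0,0],0],[0,[0,0,0],0],[0,[0,0,0],0],[0,[0,0,0],0],[0,[0,0,0],0]]}}

```text
time_s: 18.1
tcp_pos: [522.2, 45.6, 274.2]
orientation: [-3.141, -0.063, 0.0]
wrist_force: [-0.1, 0.0, 0.2]
finger_gap: 0.4
grip_force: 0.0
```

Run:
```python
from h import *
st,s,X,Y,Z,ok,h=fit()
g=ok&(abs(Z-96)<4)&(h[...,0]>50)&(h[...,0]<95)&(h[...,1]>70)&(X>0)&(abs(Y)<90);x=pc(X[g])+st["tcp_pos"][0];print(x)
if abs(x[0]-620.2)<2: print(manip.close_job())
```

```text
[620.03477884 620.13477884 624.33477884 628.53477884 628.73477884]
the job is handed in; nothing more can be done
None
```

The peg bin lies flat in the drawer, and the drawer is latched and stayed in by itself (about 26 mm out by my measurement) before I handed the job in at about 18 s; I did not move anything else.

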